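# Release the child-safety hook of the colour cupboard

## Robot

A 6-joint arm with a two-finger parallel gripper is mounted at the origin on the work surface. World frame = base frame: x ahead of the robot, y to its left, z up, the work surface at z = 0. Lengths are in m, angles in rad, forces in N, time in s.
With the tool pointing down it reaches from about 0.375 to 0.9 m from the base axis. Payload 3.1 kg.
Tool frame: the origin (TCP) lies midway between the tips of the shut fingers; the grasp point (between the pads) lies 19 mm behind it; x points along the fingers, z is the direction in which the jaws open and shut, and the axes are right-handed (so a half turn about x gives the same grasp; the last joint's range is limited). The gripper opens to 85 mm and grips with 20 to 120 N. Pads are 22 mm wide; open, the fingers measure 114 mm over their backs; the gripper's body (76 mm by 85 mm) begins 54 mm behind the grasp point. The pads swing forward as they close: fully open they stand 13 mm farther back than shut.
Start: joints at [-1.304, 0.527, 1.433, -0, 1.181, -0.178], TCP at [0.269, -0.564, 0.231] pointing down, gripper open.
Joint ranges: [-3.08, 3.08], [-0.75, 2.2], [0.22, 2.44], [-1.43, 4.57], [0, 2.65], [-2.85, 2.85]. Speed limits (rad/s): [2.79, 2.79, 3.14, 3.14, 3.14, 3.14].

## Interface

Orientations are given as a unit quaternion [x, y, z, w].
In Python, from station import status, snapshot, camera_params, ticket gives the robot as it stands.
- The arm moves only by the tool arm_command, never from a script. Its argument "series" is a list that holds one entry, the list of rows, each a list of 4 numbers: the shift along the tool's x, y, z in mm, then the turn about the tool's x in rad. A call has 1 to 10 rows; each row shifts and turns the commanded pose from where the row before left it, along the tool's axes as they then stand; what a row does not reach is not made up. A row lasts 1/10 s, in which the tool goes at most 50 mm and 8.59 degrees, less where a joint would pass 70% of its speed; a pose out of reach is approached as far as the arm can. A call is refused whole if a number of a shift passes 50 or a number of a turn 0.15, either way. A call with a gripper value outside its range is refused whole. "jaw" is the opening in per cent of the stroke, from 0 (shut) to 100 (fully open), set as the call begins (left out, the last holds). The fingers move at their own pace and stop on an object; "force" is the grip in N (left out, the last holds). Time passes only in rows, so rows that do not move let the fingers close. It gives the time, the measured TCP pose, the force and the opening at its end, in the units of the state.
- status.sense(): the state, without advancing time (a new reading comes with each control period).
- snapshot(name): name is "scene" or "top"; returns the picture (400x640x3 uint8, red, green, blue); there is no depth.
- camera_params(name): a dict with "fovy" (degrees; the focal length in pixels is half the picture's height over the tangent of half this angle, whatever the lens; pixels are square), "cx", "cy" (the principal point, pixels), "extrinsics" (4x4, takes a point from camera to world coordinates). Camera axes: x right, y down, z forward; pixel columns grow to the right and rows downward; lengths in m; the calibration is good to about 2 mm. A picture is of the moment at which its call begins. camera_params takes no time and is no camera call.
- ticket.sign_off(): hands the job in, once; it reports no verdict.
The state is a dict: "t": time; "q": joint angles; "qd": joint speeds; "tau": joint torques, N m; "tcp_pos": TCP position; "tool_rot": TCP orientation; "force": force on the tool from outside, world axes, zero at the start; "ft_torque": the same for the moment, N m; "finger_gap": opening from 0.0 (shut) to 1.0 (fully open).
Only numpy, scipy, OpenCV 4.12 (cv2) and the standard library are available. Lean on these libraries where they do the work, as an engineer would, in place of code of your own. Each camera call takes 0.05 s, during which the arm holds its last target. There are 200 camera calls.

## Task

Open the little colour cupboard on the glazing table: take the release stick from its clay block, reach down through the notch behind the top of the door, press the sprung safety hook down with the stick just far enough to clear its keeper and, still pressing, draw the door open with the stick until it stands at least half open (45 degrees). Be gentle, the plastic hook snaps at about 20 newtons, whether pressed or pulled on; then put the stick back upright in its block, let go of it, and leave the jars, the jug and the bucket where they are.

Things in the scene. Friction and masses are not known exactly. Their poses are not given: they have to be found in the camera images.
- cupboard: White benchtop cupboard, fixed; body 200 deep (x) x 260 wide (y) x 180 high, origin at the centre of its underside on the table; x runs from the door to the back, y along the front towards the hinged end, z up. Top board 15 thick. A pale wooden door, 15 thick, covers the front: its back face is at x = -100. The sprung safety hook is behind the door, under the notch (point gap).
- gap (a point): Centre of the mouth of the notch in the front edge of the top board, 180 above the table; axes as the cupboard's. It is 20 in x (from the shut door's back face to the board) and 52 in y, right through the board, open to the front once the door moves. Straight below is the hook's flat white pad, 20 x 26, its top 28 to 44 lower: door, hook and keeper hang together up to 8 high or low, not measured; feel for it.
- hinge (a point): Point on the door's vertical hinge axis, in the plane of the shut door's back face, level with the cupboard's top. Axes as the cupboard's. Centre of the notch: 195 along -y, 10 along +x from here. 
- door (a joint): Door angle, rad: 0 shut, grows as the free (-y) edge swings out towards the robot, up to 1.6 (clockwise from above). The hinge is a little stiff (0.14 N m), so the door stays where it is left. Door 260 wide, 160 high, 15 thick; the white plastic hook is sprung on its back. A small knob on the front is not needed.
- stick: Release stick, upright in its block: round steel shank 12 diameter, 78 long; above it a guard disc 36 diameter, 6 thick; then a square wooden handle 24 x 24, 52 long; 136 in all, about 90 g. Origin: centre of the shank's lower tip; z up the stick, x and y square to the handle's flats. The handle's middle is 110 above the origin.
- block: Terracotta block, fixed, 70 x 70 x 85 high, with a square vertical hole 20 x 20, 80 deep, in its middle (3 mm chamfer). Origin: centre of its underside, z up. The stick hangs in it by its guard, which rests on the block's top, so that the stick's tip is 7 above the table.
- jar: Amber jar, 52 diameter, 70 high, on the top of the cupboard, nearer its hinged end. Origin: centre of underside.
- small_jar: Small glass jar, 44 diameter, 55 high, on the table by the block. Origin: centre of underside.
- jug: White plastic measuring jug, 90 diameter, 110 high. Origin: centre of underside.
- bucket: White glaze bucket, 180 diameter, 130 high. Origin: centre of underside.
- keeper (a point): Middle of the keeper's front face as fitted on average: a white plastic lip 40 wide hanging under the top board, 27 to 35 behind the shut door's back face; the hook's upturned nose catches behind it, 37 to 45 behind the door. Draw the door some 20 mm at the notch before letting the hook up. Over 20 N from stick or hand, pressing or pulling, breaks the latch.
- pad (a point): Middle of the top of the hook's pad at rest as fitted on average (door shut), 36 below the notch's mouth; the true one is up to 8 higher or lower. Pressing it down: 3 N at first touch, 1 N more for each mm; it is clear of the keeper 8 mm below its rest (11 N) and meets a hard stop at 10 mm (13 N).

How it is judged:
By the outcome, as a careful person would: the job done as asked, in the order asked, and still so for the second after the job is handed in, with the robot touching nothing.
It also fails if it takes over 67 s, if anything falls off the work surface, if the arm or the gripper's body presses on something with over 40 N, if the wrist force passes 120 N, or if a joint passes its speed limit or range.

## Working session

There is one attempt and no reset: what is moved stays moved. The work goes in short steps, Python scripts to look and compute and a tool call to move; the robot and the scene stay as the last step left them, time stands still between calls to the robot, and variables do not carry over. Pictures are saved under pics/ and viewed, about 8 in all and at most 12, crops included, and the job is handed in when it is done.

Besides the shell and the picture viewer there is one more tool, called after "Call:" as name(argument=value, ...), one argument or row to a line, values as JSON. arm_command: Moves the arm, as the interface text tells. Its arguments: {"type":"object","properties":{"series":{"type":"array"},"jaw":{"type":"number"},"force":{"type":"number"}},"required":["series"]}

```bash
mkdir -p pics; cat > h.py <<'E'
import numpy as np, cv2
from station import status, snapshot, camera_params, ticket
def K(n):
    p=camera_params(n); f=200/np.tan(np.radians(p['fovy'])/2); return f,p['cx'],p['cy'],np.array(p['extrinsics'])
def ray(n,u,v):
    f,cx,cy,E=K(n); d=E[:3,:3]@np.array([(u-cx)/f,(v-cy)/f,1]); return E[:3,3],d
def plane(n,u,v,z):
    o,d=ray(n,u,v); return o+d*(z-o[2])/d[2]
def proj(n,P):
    f,cx,cy,E=K(n); c=E[:3,:3].T@(np.array(P)-E[:3,3]); return np.array([cx+f*c[0]/c[2],cy+f*c[1]/c[2]])
def save(n,name):
    im=snapshot(n); cv2.imwrite(f'pics/{name}.png',im[:,:,::-1]); return im
E
python3 - <<'E'
from h import *
for n in('scene','top'):
    save(n,n+'0'); print(n,K(n))
s=status.sense(); print(s)
E
ls
```

```text
scene (np.float64(470.9640005436815), 323.3214162522571, 196.3797384471639, array([[ 5.67863388e-01,  6.56302830e-01, -4.96787447e-01,
         1.37055696e+00],
       [ 8.23122438e-01, -4.52196107e-01,  3.43494008e-01,
        -5.04593936e-01],
       [ 7.90740072e-04, -6.03974566e-01, -7.97003199e-01,
         1.32727311e+00],
       [ 0.00000000e+00,  0.00000000e+00,  0.00000000e+00,
         1.00000000e+00]]))
top (np.float64(517.8121416827338), 313.9390883390181, 197.4255133436438, array([[ 0.00818967, -0.98175319,  0.18998318,  0.34576538],
       [-0.99993826, -0.00661337,  0.00892958,  0.03596413],
       [-0.00751022, -0.19004458, -0.98174674,  1.42327875],
       [ 0.        ,  0.        ,  0.        ,  1.        ]]))
{'t': 0.1, 'q': array([-1.30450867e+00,  5.28382337e-01,  1.43380566e+00,  1.58758486e-05,
        1.18140430e+00, -1.78526660e-01]), 'qd': array([-0.00047231, -0.0040656 , -0.00241063,  0.00023414,  0.0003595 ,
        0.00028061]), 'tau': array([-2.36038049e-04, -4.43305027e+01, -1.78586751e+01, -2.20096567e-04,
        3.90092813e-03, -2.39348014e-05]), 'tcp_pos': array([ 0.26877034, -0.56352661,  0.23041585]), 'tool_rot': array([ 0.37787854,  0.59849014, -0.37691588,  0.59745443]), 'force': array([ 0.11613436, -0.64168206,  0.12432079]), 'ft_torque': array([-0.00334345,  0.03671943,  0.01733288]), 'finger_gap': 1.0012733861881236}
h.py
pics
```

View pics/top0.png

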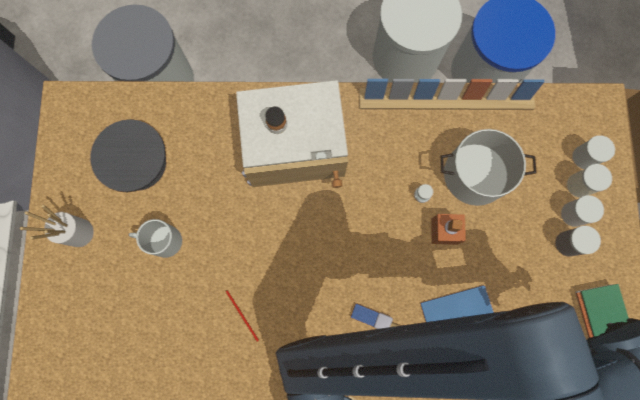

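View pics/scene0.png

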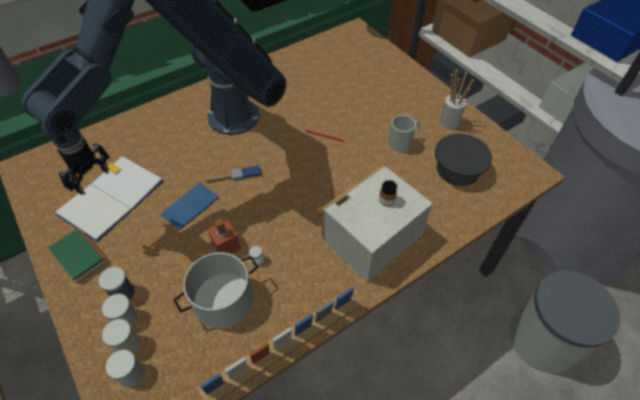

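The top view shows the cupboard top spanning about (237,92) to (346,160), its notch near (321,155), the jar at (275,118) and the stick in its block near (452,228). The small jar is at (424,193), and the bucket is at (487,165). I'll crop in on the cupboard and stick to measure them.

```bash
python3 - <<'E'
from h import *
t=cv2.imread('pics/top0.png'); s=cv2.imread('pics/scene0.png')
z=lambda im,x,y,w,h,k: cv2.resize(im[y:y+h,x:x+w],None,fx=k,fy=k,interpolation=cv2.INTER_CUBIC)
a=z(t,230,75,130,120,3); b=z(t,405,170,90,80,5)[:, :400]; c=z(s,315,165,130,120,3)
d=z(s,195,205,78,72,5)
W=np.zeros((800-40,800,3),np.uint8)
W[:360,:390]=a; W[:400,400:800]=b[:400,:400]; W[400:760,:390]=c; W[400:760,400:790]=d[:360,:390]
cv2.imwrite('pics/c1.png',cv2.resize(W,None,fx=.78,fy=.78,interpolation=cv2.INTER_AREA))
# white top mask, top cam
im=t[:,:,::-1]; hsv=cv2.cvtColor(t,cv2.COLOR_BGR2HSV)
m=((hsv[...,1]<40)&(hsv[...,2]>150)).astype(np.uint8); m[:, :230]=0;m[:,352:]=0;m[:75]=0;m[195:]=0
n,l,st,_=cv2.connectedComponentsWithStats(m); k=1+np.argmax(st[1:,4]); print(st[k])
c=cv2.findContours((l==k).astype(np.uint8),cv2.RETR_EXTERNAL,cv2.CHAIN_APPROX_NONE)[0][0]
p=cv2.approxPolyDP(c,3,True)[:,0]; 
for q in p: print(q, plane('top',*(q.astype(float)),.18).round(4))
# terracotta
m=((hsv[...,0]<12)&(hsv[...,1]>130)&(hsv[...,2]>60)).astype(np.uint8); m[:, :420]=0;m[:,480:]=0;m[:200]=0;m[255:]=0
c=max(cv2.findContours(m,0,1)[0],key=cv2.contourArea); print(cv2.minAreaRect(c),cv2.boxPoints(cv2.minAreaRect(c)))
E
```

```text
[ 230   75  122   92 8138]
[230  75] [0.9049 0.2653 0.18  ]
[230  80] [0.8912 0.2648 0.18  ]
[317  82] [0.8869 0.0419 0.18  ]
[237  92] [0.8587 0.2456 0.18  ]
[243 166] [0.6645 0.2237 0.18  ]
[346 155] [ 0.6942 -0.0315  0.18  ]
[337  82] [ 0.8871 -0.0092  0.18  ]
[351  81] [ 0.89  -0.045  0.18 ]
[351  75] [ 0.9064 -0.045   0.18  ]
((448.5, 228.5), (29.0, 33.0), 90.0) [[432. 214.]
 [465. 214.]
 [465. 243.]
 [432. 243.]]
```

View pics/c1.png

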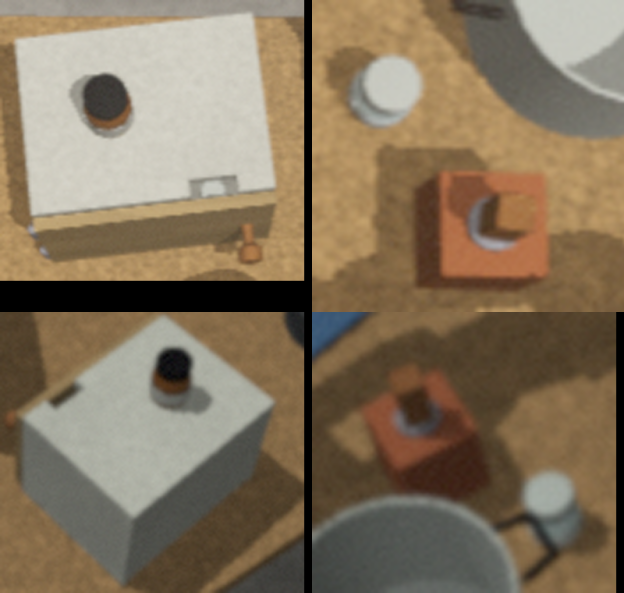

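The crops agree with the description. The notch is at about (321,155) in the top view, the block's top face spans (439,214)–(465,241), the handle top is near (457,225), and in the scene view it is near (219,222). Next I'll turn these into positions and work out the approach.

```bash
cat >> h.py <<'E'
from scipy.spatial.transform import Rotation as R
def tri(u,v,a,b):
    o1,d1=ray('top',u,v);o2,d2=ray('scene',a,b)
    s=np.linalg.lstsq(np.c_[d1,-d2],o2-o1,rcond=None)[0]; p,q=o1+d1*s[0],o2+d2*s[1]; return (p+q)/2,np.linalg.norm(p-q)
def to(P):
    s=status.sense(); M=R.from_quat(s['tool_rot']).as_matrix(); d=(np.array(P)-s['tcp_pos'])*1000
    print('t',round(s['t'],2),'tcp',s['tcp_pos'].round(4),'F',s['force'].round(1),'gap',round(s['finger_gap'],3),'shift mm',(M.T@d).round(1)); return M
C=np.array([.7761,.1072,0]); Y=.1135
def cup(x,y,z): c,s=np.cos(Y),np.sin(Y); return C+np.array([c*x-s*y,s*x+c*y,z])
E
python3 - <<'E'
from h import *
print('block top',plane('top',452,227.4,.085),plane('scene',222.9,233.2,.085))
print('handle top',plane('top',457,225,.143),plane('scene',218.8,221.9,.143),tri(457,225,218.8,221.9))
g=cup(-.09,-.065,.18); print('gap',g,proj('top',g),proj('scene',g), plane('top',321.4,155,.18))
print('small jar',plane('top',425.5,191.8,.055),'bucket',plane('top',487,165,.13),'jar',plane('top',275,118,.25))
for p in [(-.1,-.13),(-.1,.13),(.1,-.13),(.1,.13)]: print(proj('scene',cup(*p,.18)))
M=to(plane('top',452,227.4,.085)+[0,0,.115]); print(M)
E
```

```text
block top [ 0.52783877 -0.31121515  0.085     ] [ 0.53703027 -0.30946706  0.085     ]
handle top [ 0.52605254 -0.30883625  0.143     ] [ 0.53255281 -0.31007368  0.143     ] (array([ 0.52736793, -0.30976686,  0.13640982]), np.float64(0.0018280446538269015))
gap [0.69404075 0.03242514 0.18      ] [320.26860823 154.92159871] [342.01534865 198.37736236] [0.69385623 0.02961291 0.18      ]
small jar [ 0.62800108 -0.25187488  0.055     ] bucket [ 0.68386038 -0.39610314  0.13      ] jar [0.76472441 0.14088849 0.25      ]
[323.78911928 207.74469932]
[384.58008384 164.7044202 ]
[370.6388977  251.31534583]
[431.91067878 202.37239851]
t 0.1 tcp [ 0.2688 -0.5635  0.2304] F [ 0.1 -0.6  0.1] gap 1.001 shift mm [  30.8  342.4 -116.2]
[[-5.12041059e-04  9.02693271e-01  4.30284321e-01]
 [ 1.93303388e-03  4.30284467e-01 -9.02691277e-01]
 [-9.99998001e-01  3.69539171e-04 -1.96525999e-03]]
```

Call:
arm_command(
  series=[
    [[0,0,0,0.148],[0,0,0,0.148],[0,0,0,0.148],[0,0,0,0]],
  ],
  jaw=100,
)

```text
t: 0.5
tcp_pos: [0.2688, -0.5638, 0.2308]
tool_rot: [0.5, 0.501, -0.5, 0.5]
force: [-0.1, 0.5, 0.1]
finger_gap: 1.001
```

Call:
arm_command(
  series=[
    [[0,29,-28.2,0],[0,29,-28.2,0],[0,29,-28.2,0],[0,29,-28.2,0],[5,29,-28.2,0],[5,29,-28.2,0],[5,29,-28.2,0],[5,29,-28.2,0],[5,29,-28,0],[5,0,0,0]],
  ],
)

```text
t: 1.5
tcp_pos: [0.5327, -0.3063, 0.2009]
tool_rot: [0.498, 0.502, -0.497, 0.502]
force: [-2.0, -0.3, -0.5]
finger_gap: 1.0
```

```bash
python3 - <<'E'
from h import *
t=save('top','top1');s=save('scene','scene1')
print(to([.53,-.31,.12]).round(3))
p=status.sense()['tcp_pos']; print(proj('top',p),proj('scene',p))
for n,P in(('blk',[.53,-.31,.085]),('hnd',[.53,-.31,.143])): print(n,proj('top',P),proj('scene',P))
z=lambda im,x,y,w,h,k: cv2.resize(im[y:y+h,x:x+w],None,fx=k,fy=k,interpolation=cv2.INTER_CUBIC)[:,:,::-1]
cv2.imwrite('pics/c2.png',np.hstack([z(t,410,180,80,80,5),z(s,180,185,80,80,5)]))
E
```

```text
t 1.6 tcp [ 0.5296 -0.3092  0.2002] F [-0.4 -0.   0.1] gap 1.002 shift mm [80.2  0.6  0.9]
[[-0.002  1.     0.006]
 [ 0.001  0.006 -1.   ]
 [-1.    -0.002 -0.001]]
[463.41605545 220.2172343 ] [215.18242099 210.13378383]
blk [451.496048   226.57111509] [221.71014893 231.72061387]
hnd [457.39843053 223.4302306 ] [218.43665176 221.31345015]
```

View pics/c2.png

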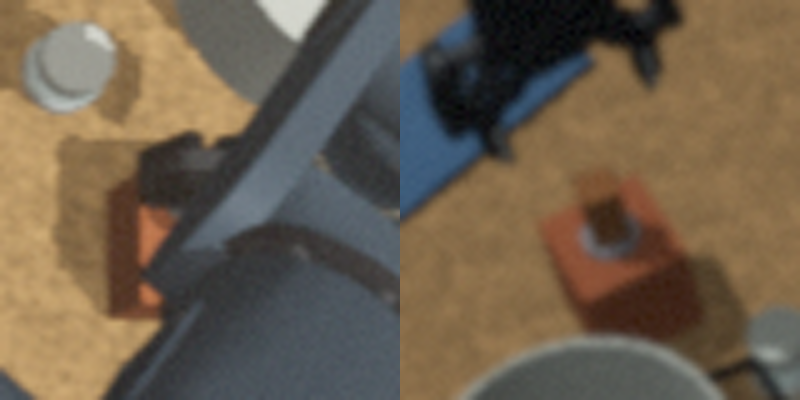

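The projected TCP falls on the fingertips in the scene view (about (215,209)), and the handle top is near (219,222). The calibration holds to within about 1 px, so I'll descend and grip.

Call:
arm_command(
  series=[
    [[20,0,0,0],[25,0,0.5,0],[20,0,0.5,0],[15,0,0,0],[10,0,0,0],[8,0,0,0],[0,0,0,0]],
  ],
)

```text
t: 2.3
tcp_pos: [0.5289, -0.3117, 0.1025]
tool_rot: [0.5, 0.501, -0.5, 0.499]
force: [-0.4, -0.1, 0.3]
finger_gap: 1.001
```

Call:
arm_command(
  series=[
    [[0,0,0,0],[0,0,0,0],[0,0,0,0],[0,0,0,0],[0,0,0,0],[0,0,0,0],[0,0,0,0],[0,0,0,0]],
  ],
  jaw=0,
  force=50,
)

```text
t: 3.1
tcp_pos: [0.53, -0.3114, 0.104]
tool_rot: [0.5, 0.5, -0.5, 0.501]
force: [-0.5, 0.7, 6.1]
finger_gap: 0.279
```

```bash
python3 - <<'E'
from h import *
to([.53,-.31,.12]); print(status.sense()['ft_torque'])
E
```

```text
t 3.1 tcp [ 0.53   -0.3114  0.104 ] F [-0.5  0.7  6.1] gap 0.279 shift mm [-16.   -0.   -1.4]
[0.16224236 0.13843016 0.00105628]
```

Call:
arm_command(
  series=[
    [[-5,0,0,0],[-15,0,0,0],[-25,0,0,0],[-30,0,0,0],[-30,0,0,0],[-30,0,0,0],[-30,0,0,0],[-25,0,0,0],[-15,0,0,0],[0,0,0,0]],
  ],
)

```text
t: 4.1
tcp_pos: [0.5307, -0.3121, 0.3107]
tool_rot: [0.5, 0.498, -0.5, 0.502]
force: [0.1, -0.5, -1.4]
finger_gap: 0.282
```

```bash
python3 - <<'E'
from h import *
t=save('top','top2');s=save('scene','scene2')
g=cup(-.09,-.065,.309)
to(g); p=status.sense()['tcp_pos']; print('F0',status.sense()['force'])
u=proj('scene',p+[0,0,-.097]); print('tip pred',u,'guard',proj('scene',p+[0,0,-.016]), 'block top',proj('scene',[.53,-.3114,.085]))
z=lambda im,x,y,w,h,k: cv2.resize(im[y:y+h,x:x+w],None,fx=k,fy=k,interpolation=cv2.INTER_CUBIC)[:,:,::-1]
print(u-[40,50])
x,y=(u-[40,50]).astype(int); x=max(x,0);y=max(y,0); print(x,y)
# hi-res cupboard notch crops
cv2.imwrite('pics/c3.png',np.hstack([z(s,x,y,80,100,5),cv2.resize(z(t,300,140,40,50,10),(400,500))]))
E
```

```text
t 4.2 tcp [ 0.5293 -0.311   0.3075] F [-0.2  0.8 -1.6] gap 0.278 shift mm [  -1.4  165.  -343.3]
F0 [-0.19995833  0.80891919 -1.55357308]
tip pred [213.93049621 208.31387569] guard [208.56245504 191.31307072] block top [221.3088087 231.9344151]
[173.93049621 158.31387569]
173 158
```

View pics/c3.png

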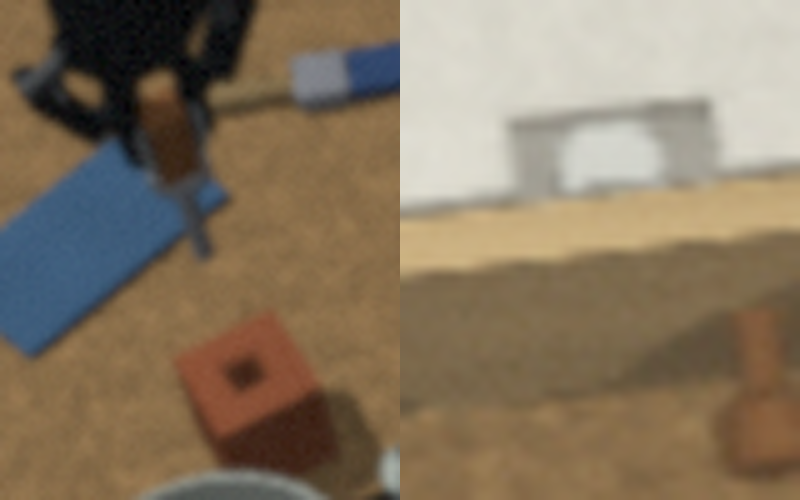

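Stick tip is at about (214,209) in the scene view, within 1 px of prediction, and the block hole is at (221.5,232.5), where the stick came out. In the top view the notch spans about (311–331, 151–158) with the white pad centred in it. Next move is to above the notch.

Call:
arm_command(
  series=[
    [[0,8,-16,0],[0,16,-33,0],[0,20,-42,0],[0,22,-46,0],[0,22,-46,0],[0,22,-46,0],[0,22,-46,0],[0,18,-36,0],[0,10,-20,0],[0,5,-9,0]],
  ],
)

```text
t: 5.2
tcp_pos: [0.6925, 0.0293, 0.306]
tool_rot: [0.498, 0.502, -0.499, 0.5]
force: [-0.6, 0.1, -0.3]
finger_gap: 0.277
```

Call:
arm_command(
  series=[
    [[0,0,-2,0],[0,0,0,0]],
  ],
)

```text
t: 5.4
tcp_pos: [0.692, 0.0269, 0.3074]
tool_rot: [0.499, 0.501, -0.5, 0.5]
force: [-0.1, -0.5, -1.3]
finger_gap: 0.283
```

```bash
python3 - <<'E'
from h import *
print('notch back edge',plane('top',320.9,150.9,.18),'front',plane('top',320.9,157.8,.18))
to([.695,.031,.305]);
s=save('scene','scene3');t=save('top','top3'); p=status.sense()['tcp_pos']
for dz in(-.097,-.125): print('tip',proj('scene',p+[0,0,dz]))
g=proj('scene',[.695,.031,.18]); print('gap',g)
z=lambda im,x,y,w,h,k: cv2.resize(im[y:y+h,x:x+w],None,fx=k,fy=k,interpolation=cv2.INTER_CUBIC)[:,:,::-1]
cv2.imwrite('pics/c4.png',np.hstack([z(s,302,148,80,80,5),z(t,280,115,80,80,5)]))
E
```

```text
notch back edge [0.70440904 0.03091471 0.18      ] front [0.68665559 0.03081466 0.18      ]
t 5.4 tcp [0.692  0.0269 0.3074] F [-0.1 -0.5 -1.3] gap 0.283 shift mm [ 2.4  3.  -4.1]
tip [340.20784825 192.73203286]
tip [339.93725127 198.35406704]
gap [341.82157275 198.79713578]
```

View pics/c4.png

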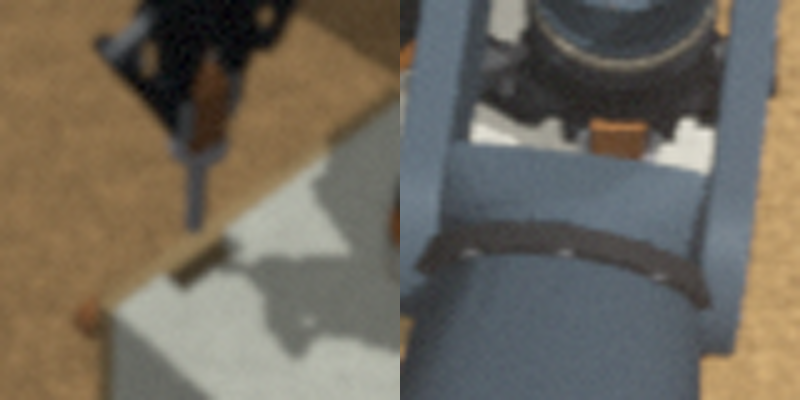

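Scene crop: the tip is at (340.4,193.6) against a predicted (340.2,192.7), and the notch centre is near (342,200). Both agree with a gap at (0.695, 0.031). I'll shift there and lower to just inside the notch mouth.

Call:
arm_command(
  series=[
    [[0,3,-4,0],[8,0,0,0],[8,0,0,0],[0,0,0,0]],
  ],
)

```text
t: 5.9
tcp_pos: [0.6945, 0.0309, 0.2901]
tool_rot: [0.499, 0.501, -0.501, 0.499]
force: [0.1, 0.2, -1.0]
finger_gap: 0.276
```

```bash
python3 - <<'E'
from h import *
to([.695,.031,.277])
a=[]
for i in range(6): snapshot('scene'); s=status.sense(); a.append(np.r_[s['tcp_pos']*1000,s['force']])
print(np.mean(a,0).round(2),np.std(a,0).round(2))
E
```

```text
t 5.9 tcp [0.6945 0.0309 0.2901] F [ 0.1  0.2 -1. ] gap 0.276 shift mm [13.   0.5 -0.1]
[ 6.9564e+02  3.1100e+01  2.9200e+02 -2.2000e-01 -4.6000e-01 -1.1400e+00] [0.36 0.06 0.65 0.3  0.49 0.58]
```

Call:
arm_command(
  series=[
    [[8,0,0,0],[8,0,0,0],[4,0,0,0],[0,0,0,0]],
  ],
)

```text
t: 6.6
tcp_pos: [0.695, 0.0313, 0.2707]
tool_rot: [0.499, 0.501, -0.5, 0.499]
force: [-0.5, 0.0, -1.4]
finger_gap: 0.281
```

Call:
arm_command(
  series=[
    [[6,0,0,0],[5,0,0,0],[3,0,0,0],[0,0,0,0]],
  ],
)

```text
t: 7.0
tcp_pos: [0.6954, 0.0312, 0.2575]
tool_rot: [0.499, 0.501, -0.5, 0.5]
force: [-0.4, -0.6, 0.1]
finger_gap: 0.28
```

```bash
cat >> h.py <<'E'
def avg(n=4):
    a=[]
    for i in range(n): snapshot('top'); s=status.sense(); a.append(np.r_[s['tcp_pos']*1000,s['force'],s['ft_torque']*100])
    print(round(s['t'],2),np.mean(a,0).round(2),np.std(a,0).round(2)); return np.mean(a,0)
E
python3 -c "
from h import *
avg()"
```

```text
7.2 [ 6.9583e+02  3.1200e+01  2.5836e+02  0.0000e+00 -6.0000e-02 -9.6000e-01
 -1.2000e+00 -9.1000e-01  2.8700e+00] [0.13 0.01 0.26 0.67 0.24 0.47 3.32 1.9  2.43]
```

Call:
arm_command(
  series=[
    [[3,0,0,0],[2,0,0,0],[2,0,0,0],[0,0,0,0]],
  ],
)

```text
t: 7.6
tcp_pos: [0.6955, 0.0312, 0.2508]
tool_rot: [0.5, 0.5, -0.5, 0.5]
force: [0.7, -0.3, -1.9]
finger_gap: 0.281
```

Call:
arm_command(
  series=[
    [[1,0,0,0],[1,0,0,0],[0,0,0,0]],
  ],
)

```text
t: 7.9
tcp_pos: [0.6957, 0.0312, 0.2492]
tool_rot: [0.5, 0.5, -0.5, 0.5]
force: [-0.8, -0.1, -1.9]
finger_gap: 0.279
```

Call:
arm_command(
  series=[
    [[1,0,0,0],[1,0,0,0],[0,0,0,0]],
  ],
)

```text
t: 8.2
tcp_pos: [0.6956, 0.0312, 0.2471]
tool_rot: [0.5, 0.5, -0.5, 0.5]
force: [0.2, -0.2, 0.2]
finger_gap: 0.28
```

Call:
arm_command(
  series=[
    [[1,0,0,0],[1,0,0,0],[0,0,0,0]],
  ],
)

```text
t: 8.5
tcp_pos: [0.6956, 0.0312, 0.2451]
tool_rot: [0.5, 0.5, -0.5, 0.5]
force: [0.1, -0.1, -1.7]
finger_gap: 0.28
```

Call:
arm_command(
  series=[
    [[1,0,0,0],[1,0,0,0],[0,0,0,0]],
  ],
)

```text
t: 8.8
tcp_pos: [0.6956, 0.0312, 0.2431]
tool_rot: [0.5, 0.5, -0.5, 0.5]
force: [-0.0, -0.2, -0.9]
finger_gap: 0.281
```

Call:
arm_command(
  series=[
    [[1,0,0,0],[1,0,0,0],[0,0,0,0]],
  ],
)

```text
t: 9.1
tcp_pos: [0.696, 0.0312, 0.2418]
tool_rot: [0.5, 0.5, -0.5, 0.5]
force: [-1.2, -0.6, 1.6]
finger_gap: 0.281
```

Call:
arm_command(
  series=[
    [[1,0,0,0],[1,0,0,0],[0,0,0,0]],
  ],
)

```text
t: 9.4
tcp_pos: [0.696, 0.0312, 0.2398]
tool_rot: [0.5, 0.5, -0.5, 0.5]
force: [0.0, 0.4, 4.0]
finger_gap: 0.281
```

```bash
python3 -c "
from h import *
avg(5)"
```

```text
9.65 [ 6.9598e+02  3.1190e+01  2.3977e+02 -3.7000e-01 -3.6000e-01  3.9800e+00
 -1.4000e-01  1.5340e+01  1.5700e+00] [0.01 0.01 0.08 0.58 0.56 0.3  3.13 3.96 1.74]
```

Call:
arm_command(
  series=[
    [[1,0,0,0],[1,0,0,0],[1,0,0,0],[1,0,0,0],[0,0,0,0]],
  ],
)

```text
t: 10.15
tcp_pos: [0.6961, 0.0312, 0.2361]
tool_rot: [0.5, 0.5, -0.5, 0.501]
force: [-0.5, 0.4, 8.1]
finger_gap: 0.281
```

```bash
python3 -c "
from h import *
avg(5)"
```

```text
10.4 [ 6.9611e+02  3.1170e+01  2.3627e+02 -1.0000e+00  3.2000e-01  7.0100e+00
  5.9000e-01  2.8810e+01 -6.8000e-01] [0.   0.02 0.03 0.42 0.52 0.43 2.46 1.64 2.69]
```

Call:
arm_command(
  series=[
    [[1,0,0,0],[1,0,0,0],[1,0,0,0],[0.8,0,0,0],[0,0,0,0]],
  ],
)

```text
t: 10.9
tcp_pos: [0.6963, 0.0312, 0.2333]
tool_rot: [0.5, 0.5, -0.499, 0.501]
force: [-2.2, 0.4, 10.8]
finger_gap: 0.276
```

```bash
python3 -c "
from h import *
avg(6)"
```

```text
11.2 [ 6.9625e+02  3.1190e+01  2.3337e+02 -1.5900e+00  2.2000e-01  9.8900e+00
  1.6900e+00  4.9030e+01  1.6000e-01] [0.01 0.02 0.02 0.23 0.49 0.61 2.82 3.38 2.84]
```

Call:
arm_command(
  series=[
    [[0.8,0,0,0],[0,0,0,0]],
  ],
  force=80,
)

```text
t: 11.4
tcp_pos: [0.6963, 0.0312, 0.2327]
tool_rot: [0.5, 0.5, -0.499, 0.501]
force: [-1.8, -0.7, 10.4]
finger_gap: 0.277
```

```bash
python3 - <<'E'
from h import *
m=avg(6); 
M=R.from_quat(status.sense()['tool_rot']).as_matrix(); print(M.round(4))
def P(th,a): 
    x,y=a,-.195
    c,s=np.cos(th),np.sin(th); return cup(-.1+x*c+y*s,.13-x*s+y*c,0)
print('now vs model',P(0,.010),m[:2])
th=np.radians([0,0,3,6,10,15,20,25,30,35,40,45,50,55,60]); A=[.010]+[.006]*14
p=np.array([P(t,a) for t,a in zip(th,A)])
d=np.diff(p,axis=0)*1000
for t,x in zip(np.degrees(th[1:]),d): print(round(t),'y %.1f z %.1f'%(M[:2,1]@x[:2],M[:2,2]@x[:2]), np.linalg.norm(x).round(1))
E
```

```text
11.7 [ 6.9628e+02  3.1150e+01  2.3279e+02 -1.9300e+00  1.3000e-01  1.0820e+01
  3.9000e-01  5.3850e+01  9.9000e-01] [0.01 0.02 0.02 0.31 0.57 0.4  5.38 3.32 2.87]
[[ 2.3e-03  1.0e+00  9.0e-04]
 [-4.0e-04  9.0e-04 -1.0e+00]
 [-1.0e+00  2.3e-03  4.0e-04]]
now vs model [0.69404075 0.03242514 0.        ] [696.27525685  31.15356934]
0 y -4.0 z 0.4 4.0
3 y -10.1 z 1.2 10.2
6 y -10.2 z 0.7 10.2
10 y -13.6 z 0.1 13.6
15 y -17.0 z -1.3 17.0
20 y -16.8 z -2.7 17.0
25 y -16.5 z -4.2 17.0
30 y -16.1 z -5.6 17.0
35 y -15.5 z -7.0 17.0
40 y -14.8 z -8.3 17.0
45 y -14.1 z -9.6 17.0
50 y -13.2 z -10.8 17.0
55 y -12.2 z -11.9 17.0
60 y -11.1 z -12.9 17.0
```

Call:
arm_command(
  series=[
    [[0,-2,0.2,0],[0,-2,0.2,0],[0,-2,0.2,0],[0,-2,0.2,0],[0,0,0,0]],
  ],
)

```text
t: 12.2
tcp_pos: [0.69, 0.0302, 0.2334]
tool_rot: [0.502, 0.498, -0.498, 0.502]
force: [0.7, 0.2, 9.4]
finger_gap: 0.274
```

Call:
arm_command(
  series=[
    [[0,-2,0.2,0],[0,-2,0.2,0],[0,0,0,0]],
  ],
)

```text
t: 12.5
tcp_pos: [0.6861, 0.0297, 0.2334]
tool_rot: [0.501, 0.498, -0.498, 0.502]
force: [0.5, 0.6, 9.8]
finger_gap: 0.274
```

```bash
python3 -c "
from h import *
avg(3)"
```

```text
12.65 [ 6.8611e+02  2.9680e+01  2.3337e+02  1.6000e-01  5.0000e-02  1.0320e+01
 -2.5800e+00 -1.4610e+01 -3.5400e+00] [0.01 0.   0.01 0.26 0.2  0.28 1.73 4.68 1.49]
```

Call:
arm_command(
  series=[
    [[0.3,-2,0.2,0],[0.3,-2,0.2,0],[0,-2,0.2,0],[0,0,0,0]],
  ],
)

```text
t: 13.05
tcp_pos: [0.6802, 0.029, 0.2329]
tool_rot: [0.502, 0.498, -0.498, 0.502]
force: [0.5, -0.2, 10.1]
finger_gap: 0.271
```

```bash
python3 -c "
from h import *
avg(3)"
```

```text
13.2 [ 6.8022e+02  2.9010e+01  2.3292e+02  7.1000e-01  1.6000e-01  1.0620e+01
 -2.2500e+00 -1.2560e+01 -4.2300e+00] [0.01 0.01 0.01 0.26 0.52 0.44 2.75 0.99 3.05]
```

Call:
arm_command(
  series=[
    [[0,-3.4,0.2,0],[0,-3.4,0.2,0],[0,-3.4,0.2,0],[0,-3.4,0,0],[0,-3.4,0,0],[0,-3.4,0,0],[0,-3.4,0,0],[0,0,0,0]],
  ],
)

```text
t: 14.0
tcp_pos: [0.6562, 0.0283, 0.2328]
tool_rot: [0.501, 0.498, -0.498, 0.502]
force: [0.3, -0.9, 10.5]
finger_gap: 0.27
```

```bash
python3 - <<'E'
from h import *
m=avg(3)/1000; h=cup(-.1,.13,0); r=m[:2]-h[:2]; c,s=np.cos(Y),np.sin(Y); x,y=c*r[0]+s*r[1],-s*r[0]+c*r[1]
print('radius',np.hypot(x,y),'ang',np.degrees(np.arctan2(-x,-y)))
E
```

```text
14.15 [ 6.5619e+02  2.8250e+01  2.3274e+02  1.6000e-01 -6.4000e-01  1.0940e+01
 -1.1340e+01 -5.0700e+00 -9.1000e-01] [0.01 0.01 0.03 0.73 0.15 0.47 0.47 2.61 2.69]
radius 0.1968788459176831 ang 8.201415071185169
```

Call:
arm_command(
  series=[
    [[0,-5.7,-0.4,0],[0,-5.7,-0.4,0],[0,-5.7,-0.5,0],[0,-5.6,-0.9,0],[0,-5.6,-0.9,0],[0,-5.6,-0.9,0],[0,-5.5,-1.4,0],[0,-5.5,-1.4,0],[0,-5.5,-1.4,0]],
  ],
)

```text
t: 15.05
tcp_pos: [0.6063, 0.0363, 0.2326]
tool_rot: [0.502, 0.498, -0.498, 0.503]
force: [1.1, 0.1, 11.3]
finger_gap: 0.276
```

Call:
arm_command(
  series=[
    [[0,-5.4,-1.9,0],[0,-5.4,-1.9,0],[0,-5.4,-1.9,0],[0,-5.2,-2.3,0],[0,-5.2,-2.3,0],[0,-5.2,-2.3,0],[0,0,0,0]],
  ],
)

```text
t: 15.75
tcp_pos: [0.5734, 0.0495, 0.2323]
tool_rot: [0.501, 0.499, -0.498, 0.502]
force: [0.0, 0.2, 10.5]
finger_gap: 0.269
```

```bash
cat >> h.py <<'E'
def pol():
    m=avg(3)/1000; h=cup(-.1,.13,0); r=m[:2]-h[:2]; c,s=np.cos(Y),np.sin(Y); x,y=c*r[0]+s*r[1],-s*r[0]+c*r[1]
    print('radius',np.hypot(x,y),'ang',np.degrees(np.arctan2(-x,-y)))
E
python3 -c "
from h import *
pol()"
```

```text
15.9 [ 5.735e+02  4.949e+01  2.322e+02 -2.000e-01  3.900e-01  1.048e+01
  7.410e+00  1.034e+01 -2.170e+00] [0.02 0.01 0.03 0.49 0.39 0.42 2.29 4.61 0.36]
radius 0.19660758839991196 ang 33.26267284290835
```

Call:
arm_command(
  series=[
    [[0,-4.9,-2.8,0],[0,-4.9,-2.8,0],[0,-4.9,-2.8,0],[0,-4.7,-3.2,0],[0,-4.7,-3.2,0],[0,-4.7,-3.2,0],[0,-4.4,-3.6,0],[0,-4.4,-3.6,0],[0,-4.4,-3.6,0]],
  ],
)

```text
t: 16.8
tcp_pos: [0.5324, 0.0779, 0.2322]
tool_rot: [0.501, 0.498, -0.498, 0.502]
force: [0.7, -0.8, 11.7]
finger_gap: 0.271
```

Call:
arm_command(
  series=[
    [[0,-4.1,-4,0],[0,-4.1,-4,0],[0,-4.1,-4,0],[0,-3.7,-4.3,0],[0,-3.7,-4.3,0],[0,-3.7,-4.3,0],[0,0,0,0]],
  ],
)

```text
t: 17.5
tcp_pos: [0.5083, 0.1036, 0.232]
tool_rot: [0.501, 0.499, -0.498, 0.502]
force: [-0.3, 0.8, 11.7]
finger_gap: 0.276
```

```bash
python3 - <<'E'
from h import *
pol()
t=save('top','top4');s=save('scene','scene4')
z=lambda im,x,y,w,h,k: cv2.resize(im[y:y+h,x:x+w],None,fx=k,fy=k,interpolation=cv2.INTER_CUBIC)[:,:,::-1]
cv2.imwrite('pics/c5.png',np.hstack([z(s,270,120,133,160,3),z(t,200,80,133,160,3)]))
E
```

```text
17.65 [ 5.0838e+02  1.0355e+02  2.3197e+02 -4.7000e-01  8.1000e-01  1.1570e+01
  1.8010e+01 -3.8100e+00 -2.6100e+00] [0.03 0.02 0.02 0.45 0.34 0.4  2.03 3.85 0.81]
radius 0.19586869882334895 ang 58.170195174952774
```

View pics/c5.png

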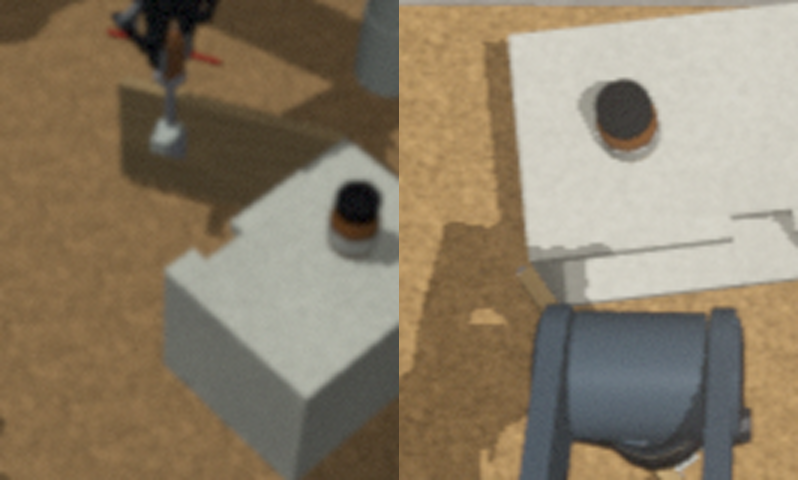

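The scene crop shows the door about 60° open, with the stick on the white pad and the amber jar undisturbed. Next I'll lift the stick clear.

Call:
arm_command(
  series=[
    [[-3,0.3,0.4,0],[-4,0.6,0.8,0],[-5,0.6,0.8,0],[-8,0.6,0.8,0],[-12,0,0,0],[-14,0,0,0],[-14,0,0,0],[-12,0,0,0],[-8,0,0,0],[0,0,0,0]],
  ],
)

```text
t: 18.75
tcp_pos: [0.509, 0.1003, 0.3113]
tool_rot: [0.5, 0.5, -0.499, 0.501]
force: [0.1, 0.8, -1.1]
finger_gap: 0.275
```

```bash
python3 - <<'E'
from h import *
M=to([.530,-.3114,.305]); print(M.round(4))
E
```

```text
t 18.75 tcp [0.509  0.1003 0.3113] F [ 0.1  0.8 -1.1] gap 0.275 shift mm [  6.4  20.7 411.7]
[[ 2.3e-03  1.0e+00  8.0e-04]
 [-1.0e-04  8.0e-04 -1.0e+00]
 [-1.0e+00  2.3e-03  1.0e-04]]
```

Call:
arm_command(
  series=[
    [[0,1,15,0],[0,1,30,0],[0,2,40,0],[0,2,44,0],[0,2,44,0],[0,2,44,0],[0,2,44,0],[0,2,44,0],[0,2,40,0],[0,2,32,0]],
  ],
)

```text
t: 19.75
tcp_pos: [0.5254, -0.28, 0.3089]
tool_rot: [-0.5, -0.5, 0.501, -0.499]
force: [0.6, -0.4, -1.1]
finger_gap: 0.269
```

Call:
arm_command(
  series=[
    [[5,1,20,0],[10,1,10,0],[15,0.7,4.7,0],[10,0,0,0],[0,0,0,0],[0,0,0,0]],
  ],
)

```text
t: 20.35
tcp_pos: [0.5294, -0.3097, 0.2696]
tool_rot: [0.499, 0.501, -0.499, 0.5]
force: [-0.3, -0.2, -1.0]
finger_gap: 0.269
```

```bash
python3 - <<'E'
from h import *
avg(4); to([.530,-.3114,.2]); s=save('scene','scene5'); p=status.sense()['tcp_pos']
print('tip',proj('scene',p+[0,0,-.097]),'guard bottom',proj('scene',p+[0,0,-.019]),'hole',proj('scene',[.53,-.3114,.085]))
cv2.imwrite('pics/c6.png',cv2.resize(s[180:250,180:260],None,fx=8,fy=8,interpolation=cv2.INTER_CUBIC)[:,:,::-1])
E
```

```text
20.55 [ 5.2989e+02 -3.1060e+02  2.7075e+02 -2.2000e-01 -1.3000e-01 -1.3700e+00
  1.5400e+00  1.2700e+00  4.6000e-01] [0.08 0.29 0.26 0.31 0.52 0.34 2.   3.75 3.01]
t 20.55 tcp [ 0.5299 -0.3109  0.271 ] F [-0.2 -0.8 -1.2] gap 0.274 shift mm [71.  -0.   0.4]
tip [216.25354913 215.61428447] guard bottom [211.31241995 199.96289461] hole [221.3088087 231.9344151]
```

View pics/c6.png

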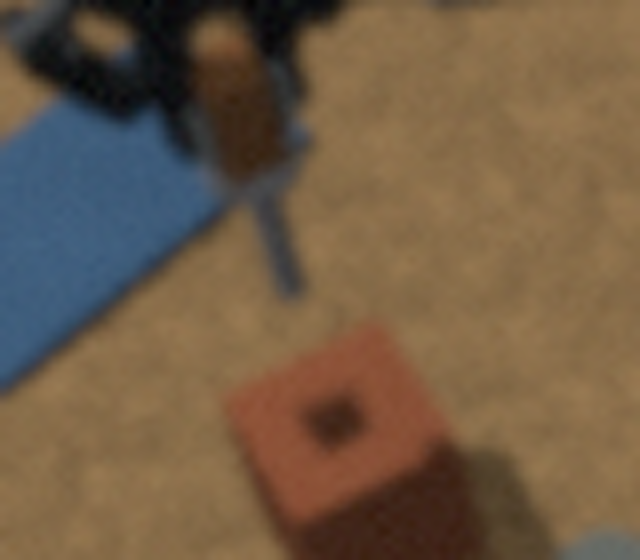

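The tip is at about (215.8,216.2) and the hole at (221.3,231.8), both within half a pixel of prediction, so the stick is aligned. I'll insert it now.

Call:
arm_command(
  series=[
    [[15,0,0,0],[20,0,0.4,0],[20,0,0,0],[15,0,0,0],[10,0,0,0],[5,0,0,0],[0,0,0,0]],
  ],
)

```text
t: 21.3
tcp_pos: [0.5294, -0.3117, 0.1849]
tool_rot: [0.5, 0.5, -0.5, 0.5]
force: [0.6, 0.2, -1.6]
finger_gap: 0.276
```

Call:
arm_command(
  series=[
    [[4,0,0,0],[4,0,0,0],[4,0,0,0],[4,0,0,0],[0,0,0,0]],
  ],
)

```text
t: 21.8
tcp_pos: [0.5291, -0.3114, 0.1684]
tool_rot: [0.5, 0.501, -0.5, 0.5]
force: [0.4, -0.0, -1.8]
finger_gap: 0.272
```

```bash
python3 -c "
from h import *
avg(3)"
```

```text
21.95 [ 5.2938e+02 -3.1167e+02  1.6894e+02 -1.0000e-02  1.6000e-01 -1.4700e+00
  4.0700e+00  1.3500e+00 -1.4800e+00] [0.11 0.08 0.17 0.34 0.26 0.44 5.03 0.44 1.23]
```

Call:
arm_command(
  series=[
    [[8,0,0,0],[12,0,0,0],[14,0,0,0],[12,0,0,0],[8,0,0,0],[5,0,0,0],[2,0,0,0],[0,0,0,0]],
  ],
)

```text
t: 22.75
tcp_pos: [0.5295, -0.3118, 0.1079]
tool_rot: [0.5, 0.5, -0.5, 0.5]
force: [-0.3, -0.5, -1.7]
finger_gap: 0.274
```

Call:
arm_command(
  series=[
    [[1,0,0,0],[1,0,0,0],[1,0,0,0],[0,0,0,0]],
  ],
)

```text
t: 23.15
tcp_pos: [0.5294, -0.3117, 0.1052]
tool_rot: [0.5, 0.5, -0.5, 0.5]
force: [0.2, -0.0, -0.5]
finger_gap: 0.272
```

Call:
arm_command(
  series=[
    [[0.7,0,0,0],[0.7,0,0,0],[0,0,0,0]],
  ],
)

```text
t: 23.45
tcp_pos: [0.5295, -0.3118, 0.1041]
tool_rot: [0.5, 0.5, -0.5, 0.5]
force: [-1.1, 0.8, 2.2]
finger_gap: 0.266
```

The guard is seated, so I'll release.

Call:
arm_command(
  series=[
    [[0,0,0,0],[0,0,0,0],[0,0,0,0],[0,0,0,0],[0,0,0,0],[0,0,0,0],[0,0,0,0]],
  ],
  jaw=100,
)

```text
t: 24.15
tcp_pos: [0.5294, -0.3117, 0.1037]
tool_rot: [0.5, 0.5, -0.5, 0.5]
force: [1.2, 0.4, 1.0]
finger_gap: 1.002
```

Call:
arm_command(
  series=[
    [[-5,0,0,0],[-15,0,0,0],[-25,0,0,0],[-30,0,0,0],[-30,0,0,0],[-25,0,0,0],[-10,0,0,0],[0,-40,0,0],[0,-40,0,0],[0,-40,0,0]],
  ],
)

```text
t: 25.15
tcp_pos: [0.4079, -0.3111, 0.2431]
tool_rot: [0.499, 0.501, -0.5, 0.5]
force: [0.3, -1.0, 0.3]
finger_gap: 1.004
```

Call:
arm_command(
  series=[
    [[0,0,40,0],[0,0,40,0],[0,0,40,0],[0,0,20,0],[0,0,0,0],[0,0,0,0]],
  ],
)

```text
t: 25.75
tcp_pos: [0.4089, -0.4509, 0.2426]
tool_rot: [0.5, 0.501, -0.5, 0.499]
force: [0.1, 1.4, 0.1]
finger_gap: 1.003
```

```bash
python3 - <<'E'
from h import *
t=save('top','top6');s=save('scene','scene6'); to([.5,0,.2])
a=cv2.resize(t[75:260,220:520],None,fx=2.6,fy=2.6,interpolation=cv2.INTER_CUBIC); b=s[130:330,160:480]
b=cv2.resize(b,None,fx=1,fy=1); W=np.zeros((a.shape[0]+b.shape[0]-100,a.shape[1],3),np.uint8)
cv2.imwrite('pics/c7.png',a[:,:,::-1]); 
for n,P in(('top',[.53,-.3114,.143]),('scene',[.53,-.3114,.143])): print(n,proj(n,P))
cv2.imwrite('pics/c8.png',cv2.resize(s[150:300,170:450],None,fx=2.8,fy=2.8,interpolation=cv2.INTER_CUBIC)[:,:,::-1])
E
```

```text
t 25.85 tcp [ 0.4093 -0.45    0.2431] F [ 0.5  0.1 -0. ] gap 1.004 shift mm [  44.1   91.4 -449.8]
top [457.96227328 223.43420277]
scene [218.02121536 221.53066816]
```

View pics/c7.png

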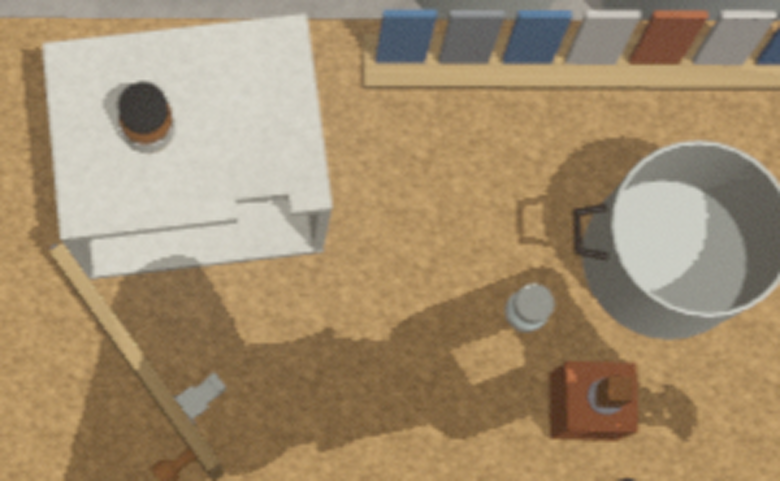

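View pics/c8.png

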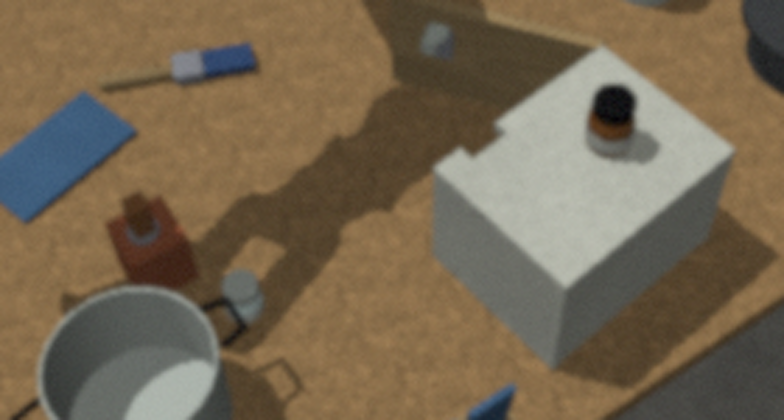

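The door line runs from (60,250) to (213,472) against a front edge sloping −6°, so it is about 60° open and the hook is intact. The stick stands upright in its block, and the jars and bucket are where they were.

```bash
python3 -c "
from h import *
print(ticket.sign_off())"
```

```text
the job is handed in; nothing more can be done
None
```

The cupboard door now stands about 60° open, and the stick is back upright in its block and released. I handed the job in at about 26 s.

- **Pressing and drawing:** I felt the pad about 36 mm below the notch mouth and pressed it to an estimated 8.3–9 mm (11–12.5 N net of the tool's zero). That force stayed on while I drew the door. The sideways pull read only about 1–2 N, well under the 20 N limit.
- **Final pictures:** The hook shows whole on the door. The stick's handle is where it was before I took it. The two jars and the bucket look unmoved, and the gripper is empty and clear of everything.
- **Not checked:** I did not measure the jug again at the end. It was outside the last crops, except for its edge, and the arm's path stayed well away from it.
- **Disagreements:** The two cameras differed by up to 9 mm on my first reading of the block, done by eye. Closer looks agreed to about 1 px. At the start of the draw the press eased to about 8.3 mm, close to the 8 mm needed to clear the keeper, so I added 0.6 mm. I saw no sign of catching.

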